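# Shut off the laundry water and take the combination lock off the service hatch

## Robot

A 6-joint arm with a two-finger parallel gripper is mounted at the origin on the work surface. World frame = base frame: x ahead of the robot, y to its left, z up, the work surface at z = 0. Lengths are in mm, angles in rad, forces in N, time in s.
With the tool pointing down it reaches from about 400 to 925 mm from the base axis. Payload 12.5 kg.
Tool frame: the origin (TCP) lies between the finger pads; the fingertips stand 19 mm ahead of it and the grasp point (between the pads) is the TCP (env.nose_length is the distance from the TCP to the fingertips, in mm); z points along the fingers, y is the line along which they close (so a half turn about z gives the same grasp; the last joint's range is limited). The gripper opens to 95 mm and grips with 3 to 60 N. Pads are 20 mm wide; open, the fingers measure 119 mm over their backs; the gripper's body (75 mm by 180 mm) begins 59 mm behind the grasp point.
Start: joints at [-1.373, 0.491, 1.559, -0, 1.092, -0.106], TCP at [186.991, -596.391, 210.161] pointing down, gripper open.
Joint ranges: [-3.1, 3.1], [-0.84, 2.19], [0.05, 2.79], [-1.13, 4.28], [0.06, 2.93], [-2.69, 2.69]. Speed limits (rad/s): [2.22, 2.22, 2.79, 3.14, 3.14, 3.14].

## Interface

Orientations are given as [roll, pitch, yaw] about the fixed x, y, z axes, in that order (R = Rz(yaw) Ry(pitch) Rx(roll)).
In Python, from cell import env gives the robot as it stands. The module is installed in compiled form; this text tells all that it offers.
- The arm moves only by the tool drive_tool, never from a script. Its argument "rows" is a list that holds one entry, the list of rows, each a list of 7 numbers: the shift along the tool's x, y, z scaled (see below), then the turn, a rotation vector about the tool's x, y, z scaled (see below), then the opening, from 0 (shut) to 1 (fully open). In form: [[[tx, ty, tz, ax, ay, az, jaw], ...]]. A call has 1 to 5 rows; each row shifts and turns the commanded pose from where the row before left it, along the tool's axes as they then stand; what a row does not reach is not made up. The controller multiplies each number of a shift by 250 mm and each number of a turn by 180 degrees. A row lasts 1/8 s, in which the tool goes at most 62.5 mm and 10.7 degrees, less where a joint would pass 70% of its speed; a pose out of reach is approached as far as the arm can. A call with a number of a shift or a turn outside -1 to 1 is refused whole. A call with a gripper value outside its range is refused whole. The fingers move at their own pace and stop on an object; the grip force is fixed at half the most. Time passes only in rows, so rows that do not move let the fingers close. It gives the time, the measured TCP pose, the force, the opening and the grip force at its end, in the units of the state.
- env.state(): the state, without advancing time (a new reading comes with each control period).
- env.read_camera(name): name is "scene" or "side" or "wrist"; returns a dict with "color" (420x560x3 uint8, blue, green, red), "camera_matrix" (3x3 intrinsics, pixels), "pose" (4x4, takes a point from camera to world coordinates). Camera axes: x right, y up, looking along -z (the intrinsics and any distortion apply to the point x, -y, -z); pixel columns grow to the right and rows downward; lengths in mm; the calibration is good to about 2 mm. A picture is of the moment at which its call begins. There is no depth.
- env.job_done(): hands the job in; it is judged then, once.
Trained networks look in a picture, given as the dict that the camera call returned (one of the last four; its "shot" number tells which), for a name from the list of things; names that differ only in an ending like _2 or _b are one class to them, and where a whole thing is asked for, a point or a joint stands for the part that bears it (a point fixed in the world has none). Each returns a list of dicts, best first, with "score" (0 to 1); they miss things now and then, are a little off and sometimes report something else, mostly with a low value. They report only what shows in the picture. A call takes as long as a camera call. They do not tell look-alikes from the thing itself.
- env.search_frame(name, picture): "at" ([x, y, z] in mm, in the coordinates of the camera as it stood for that picture, good to about 4 mm: the middle of the surface that is visible of it).
- env.place_of(name, picture): "at" ([x, y, z] in mm, in the coordinates of the camera as it stood for that picture, good to about 4 mm: a listed point, or the origin of a listed thing).
The state is a dict: "t": time; "joints": joint angles; "qvel": joint speeds; "tau": joint torques, N m; "eef_pos": TCP position; "tcp_rot": TCP orientation; "ft_force": force on the tool from outside, world axes, zero at the start; "moment": the same for the moment, N m; "opening": opening from 0.0 (shut) to 1.0 (fully open); "grip_force": force on a finger pad.
Only numpy, scipy, OpenCV 4.12 (cv2) and the standard library are available. Lean on these libraries where they do the work, as an engineer would, in place of code of your own. Each camera call takes 0.05 s, during which the arm holds its last target. There are 200 camera calls.

## Task

Turn the water off at the ball valve on the white supply box: swing its lever clockwise (seen from above) the full quarter turn to its stop, which also clears the lever from over the lock. Then, without forcing anything, turn the lock's dial clockwise, click by click, until the white mark on its grip bar sits in the click at the steel nub, and pull the lock straight up off the fixed shackle legs of the hatch. Finish holding the lock up in the gripper, level, dial on top and still, at least 10 cm clear above the hatch, with the valve still shut and the other things on the table left alone.

Things in the scene. Friction and masses are not known exactly. Their poses are not given: they have to be found in the camera images.
- supply: white steel supply box 260 (x) x 300 (y) x 50 mm, fixed; origin under its centre, z up. Steel hasp plate (top at z 54) centred at (20,-35) mm carries the lock; two 8 x 6 mm shackle legs, 62 mm apart along x, stand 30 mm up from it inside the lock. Brass ball valve: spindle at (20,60) mm, body 44 mm thick, up to z 122; 21 mm copper pipe from it along +y at z 100, down to the table at y 175.
- valve (a joint): the valve lever's angle, rad: 0 = water on, lever along the box's -y (in line with the pipe, reaching over the lock); it grows clockwise seen from above, to 1.571 = shut, at the stop, lever along the box's -x. Stays where it is left; dry friction 0.2 N m.
- lever_grip (a point): centre of the valve lever's black sleeve, which is 18 mm wide, 12 mm thick (vertical), 70 mm long along the lever; 105 mm from the pivot, 161 mm above the table. The lever ends 125 mm from the pivot; 26 mm of free height between it and the dial below. The point's -y axis points out along the lever, z up.
- lever_pivot (a point): point on the lever's vertical turning axis at the height of the lever (161 mm above the table).
- lock: combination lock, a loose steel puck 84 (x) x 60 (y) x 40 mm with a dial on top, about 0.45 kg, seated over the shackle legs; origin under its centre, z up, x along the box's x. Has 2 mm and 3 degrees of play on the legs. With the dial within 0.1 rad of 0 it slides straight up (36 mm of lift frees it; lift by dial bar or body); at other angles a cam inside holds it down.
- dial (a joint): the dial's angle on the lock, rad, growing counter-clockwise from above: 0 = open, white mark at the small steel spring nub at the lock's +x end, between two black lines. Starts at 0.5 to 2.1, so turn it clockwise to 0. Free from -0.9 to 2.6; a click (nub between two rim teeth) every 0.524 rad, one of them at 0; leaving a click takes about 0.1 N m.
- dial_grip (a point): centre of the dial's upright grip bar, on the dial's axis, 59 mm above the lock's underside: bar 40 mm long, 12 mm wide, 20 mm high (49 to 69 mm above the underside), on a toothed disc 48 mm across with its top at 49 mm. The bar lies along this point's x axis, white mark on its +x half.
- detergent: bystander: detergent bottle, 72 mm across, 190 mm tall; origin under its centre.
- cup: bystander: small clear dosing cup, 72 mm across, 60 mm tall; origin under its centre.
- softener_box: bystander: flat cardboard box 90 x 120 x 50 mm; origin under its centre.
There are look-alikes about, which are no part of the job. Leave any green or pink look-alike of the lock alone.

How it is judged:
By the outcome, as a careful person would: the job done as asked, in the order asked, and still so for the second after the job is handed in, while the arm keeps its last pose, push and grip.
It also fails if it takes over 64 s, if anything falls off the work surface, if the arm or the gripper's body presses on something with over 40 N, if the wrist force passes 120 N, or if a joint passes its speed limit or range.

## Working session

There is one attempt and no reset: what is moved stays moved. The work goes in short steps, Python scripts to look and compute and a tool call to move; the robot and the scene stay as the last step left them, time stands still between calls to the robot, and variables do not carry over. Pictures are saved under pics/ and viewed, at most 10 in all, crops included, and the job is handed in when it is done.

Besides the shell and the picture viewer there is one more tool, called after "Request:" by a JSON object that holds its "api" and its "payload". drive_tool: Moves the arm, as the interface text tells. Its arguments: {"type":"object","properties":{"rows":{"type":"array","items":{"type":"array","items":{"type":"array","items":{"type":"number","minimum":-1,"maximum":1}}}}},"required":["rows"]}

```bash
mkdir -p pics; cat > h.py <<'E'
import numpy as np, cv2
from cell import env
def look(cam,names,png=None):
    p=env.read_camera(cam)
    if png: cv2.imwrite('pics/'+png,p['color'])
    for n in names:
        for d in env.place_of(n,p)[:4]:
            w=(p['pose']@np.r_[d['at'],1])[:3]
            print(cam,n,round(d['score'],2),w.round(1))
    return p
def pix(p,w):
    c=np.linalg.inv(p['pose'])@np.r_[w,1]; v=p['camera_matrix']@[c[0],-c[1],-c[2]]
    return v[:2]/v[2]
E
python3 - <<'E'
from h import *
N=['supply','lever_grip','lever_pivot','lock','dial_grip','detergent','cup','softener_box']
a=look('scene',N);b=look('side',N)
c=look('wrist',[])
im=np.hstack([a['color'],b['color']]);cv2.imwrite('pics/1.png',cv2.resize(im,(800,300),interpolation=cv2.INTER_AREA))
cv2.imwrite('pics/s.png',a['color']);print(env.state())
E
```

```text
scene supply 0.83 [577.   24.4  -2.6]
scene lever_grip 0.63 [564.1 -15.7 155.5]
scene lever_grip 0.51 [593.4 -11.9  53.6]
scene lever_pivot 0.55 [575.5  23.9   1.8]
scene lever_pivot 0.47 [603.6  81.1 159.3]
scene lock 0.89 [812.4  18.8   4.3]
scene lock 0.78 [ 628.  -253.4    2.9]
scene lock 0.76 [591.8 -12.4  56.8]
scene dial_grip 0.68 [587.8 -16.5 114.5]
scene dial_grip 0.61 [813.2  17.7  61.6]
scene dial_grip 0.6 [ 629.9 -251.1   60.5]
scene detergent 0.95 [ 458.4 -401.5   -3.9]
scene cup 0.85 [489.1 433.   -1.1]
scene softener_box 0.6 [ 631.1 -438.4    3.2]
side supply 0.55 [579.   24.5  -4.3]
side lever_grip 0.67 [565.1 -18.1 159.4]
side lever_pivot 0.77 [598.7  85.2 160.8]
side lever_pivot 0.54 [ 633.4 -436.8   -2.2]
side lock 0.93 [812.4  19.5  -2.3]
side lock 0.89 [ 627.5 -252.3    1.5]
side lock 0.71 [590.5 -14.5  53.3]
side dial_grip 0.59 [591.6 -15.1 109.9]
side dial_grip 0.53 [ 625.9 -248.7   55.4]
side dial_grip 0.45 [809.5  21.5  59.5]
side detergent 0.67 [ 460.7 -405.5   -1.9]
side cup 0.89 [489.8 434.    3. ]
side softener_box 0.79 [ 630.7 -437.8   -3.1]
{'t': 0.95, 'joints': array([-1.37260280e+00,  4.90887562e-01,  1.55892877e+00,  1.00539957e-05,
        1.09169502e+00, -1.05598246e-01]), 'qvel': array([ 0.00082084, -0.00079333, -0.00141159, -0.00061091, -0.00060989,
        0.00113082]), 'tau': array([ 2.44563242e-03, -6.12453532e+01, -2.58423775e+01,  6.95039215e-02,
        4.47185466e-02, -5.09893013e-06]), 'eef_pos': array([ 186.98887134, -596.37762177,  210.15874969]), 'tcp_rot': array([ 3.14151087e+00, -3.03455438e-07,  3.03787142e-01]), 'ft_force': array([ 0.33631056, -0.18288688, -0.56274518]), 'moment': array([0.0337626 , 0.01998743, 0.00612085]), 'grip_force': 0.0, 'opening': 1.0009630340862288}
```

View pics/s.png

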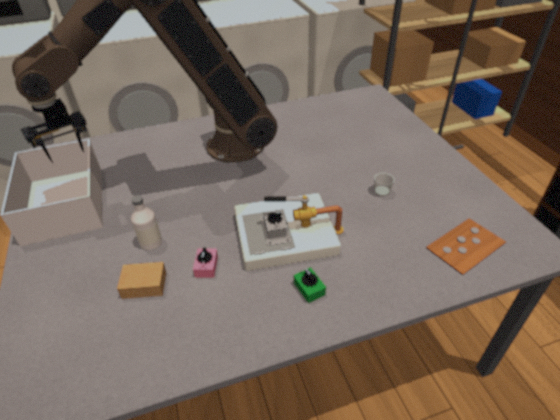

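View pics/1.png

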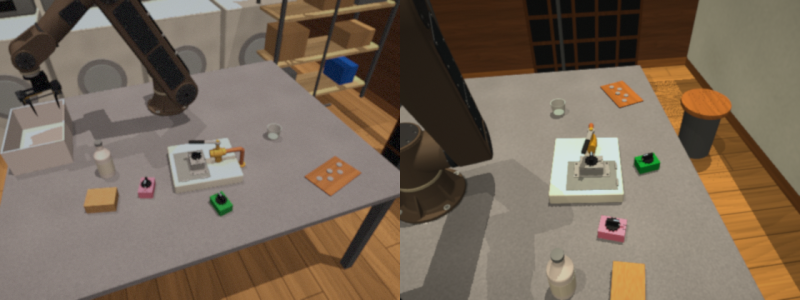

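Candidates for the lock in the scene image are grey at (275,225), pink at (205,262) and green at (310,284). The grey one sits on the white box under the valve lever, so it fits. I'll confirm it with a wrist crop on the way. First I raise the tool and turn it.

Request:
{"api": "drive_tool", "payload": {"rows": [[[0, 0, -0.1, 0, 0, -0.058, 0.4], [0, 0, -0.1, 0, 0, -0.058, 0.4], [0, 0, -0.1, 0, 0, -0.058, 0.4], [0, 0, -0.1, 0, 0, -0.058, 0.4], [0, 0, 0, 0, 0, -0.058, 0.4]]]}}

```text
t: 1.58
eef_pos: [187.1, -596.9, 312.3]
tcp_rot: [3.14, 0.003, 1.221]
ft_force: [0.3, -0.1, -0.4]
opening: 0.534
grip_force: 0.0
```

```bash
cat >> h.py <<'E'
from scipy.spatial.transform import Rotation as Ro
def delta(target,yaw=None):
    s=env.state(); R=Ro.from_euler('xyz',s['tcp_rot'])
    d=R.inv().apply(np.array(target)-s['eef_pos'])/250
    print('pos',s['eef_pos'].round(1),'rot',s['tcp_rot'].round(3),'F',s['ft_force'].round(1),'M',s['moment'].round(2),'j',s['joints'].round(2),'open',round(s['opening'],3),'grip',round(s['grip_force'],1),'t',round(s['t'],2))
    if yaw is not None: print('az total',(Ro.from_euler('xyz',[np.pi,0,yaw]).as_matrix(),(R.inv()*Ro.from_euler('xyz',[np.pi,0,yaw])).as_rotvec()/np.pi)[1].round(4))
    print('shift total',d.round(4),'rows>=',np.ceil(np.linalg.norm(d)*4))
E
python3 -c "
from h import *
delta([520,-60,330],1.22)"
```

```text
pos [ 187.1 -596.9  312.3] rot [3.140e+00 3.000e-03 1.221e+00] F [ 0.3 -0.1 -0.4] M [-0.02 -0.08  0.05] j [-1.37  0.41  1.42 -0.    1.31 -1.02] open 0.534 grip 0.0 t 1.57
az total [0.0006 0.001  0.0003]
shift total [ 2.4737  0.5148 -0.0774] rows>= 11.0
```

Request:
{"api": "drive_tool", "payload": {"rows": [[[0.2, 0.04, 0, 0, 0, 0, 0.4], [0.2, 0.04, 0, 0, 0, 0, 0.4], [0.2, 0.04, 0, 0, 0, 0, 0.4], [0.2, 0.04, 0, 0, 0, 0, 0.4], [0.2, 0.04, 0, 0, 0, 0, 0.4]]]}}

```text
t: 2.2
eef_pos: [321.6, -378.0, 310.3]
tcp_rot: [3.141, 0.0, 1.215]
ft_force: [0.6, -1.5, 0.6]
opening: 0.401
grip_force: 0.0
```

Request:
{"api": "drive_tool", "payload": {"rows": [[[0.2, 0.04, 0, 0, 0, 0, 0.4], [0.2, 0.04, 0, 0, 0, 0, 0.4], [0.2, 0.04, 0, 0, 0, 0, 0.4], [0.2, 0.04, 0, 0, 0, 0, 0.4], [0, 0, 0, 0, 0, 0, 0.4]]]}}

```text
t: 2.82
eef_pos: [429.2, -203.6, 310.3]
tcp_rot: [3.141, -0.0, 1.219]
ft_force: [-0.2, -0.3, -0.2]
opening: 0.397
grip_force: 0.0
```

```bash
python3 - <<'E'
from h import *
delta([520,-60,330],1.22)
p=look('wrist',['lever_grip','lever_pivot','lock','dial_grip'])
look('side',['lever_grip','lever_pivot','lock','dial_grip','supply'])
cv2.imwrite('pics/2.png',cv2.resize(p['color'],(800,600)))
E
```

```text
pos [ 429.2 -203.6  310.3] rot [ 3.141 -0.     1.219] F [-0.2 -0.3 -0.2] M [-0.04 -0.08  0.  ] j [-0.58  0.18  1.76  0.    1.2  -0.23] open 0.397 grip 0.0 t 2.83
az total [ 0.0001 -0.     -0.0003]
shift total [ 0.6643  0.143  -0.0787] rows>= 3.0
wrist lock 0.95 [ 6.250e+02 -2.509e+02  3.000e-01]
wrist dial_grip 0.91 [ 625.5 -250.3   62.5]
side lever_grip 0.69 [569.2 -21.5 158.6]
side lever_pivot 0.69 [603.   82.8 161.6]
side lock 0.89 [ 629.2 -252.3    1.2]
side lock 0.74 [589.7 -12.4  50.9]
side lock 0.59 [813.1  16.7  -3.8]
side lock 0.44 [594.7 -13.3 110.6]
side dial_grip 0.65 [591.8 -16.1 109.3]
side dial_grip 0.59 [ 625.9 -246.7   58.3]
side dial_grip 0.59 [813.7  18.9  60.2]
side supply 0.58 [577.   24.2  -2.4]
```

View pics/2.png

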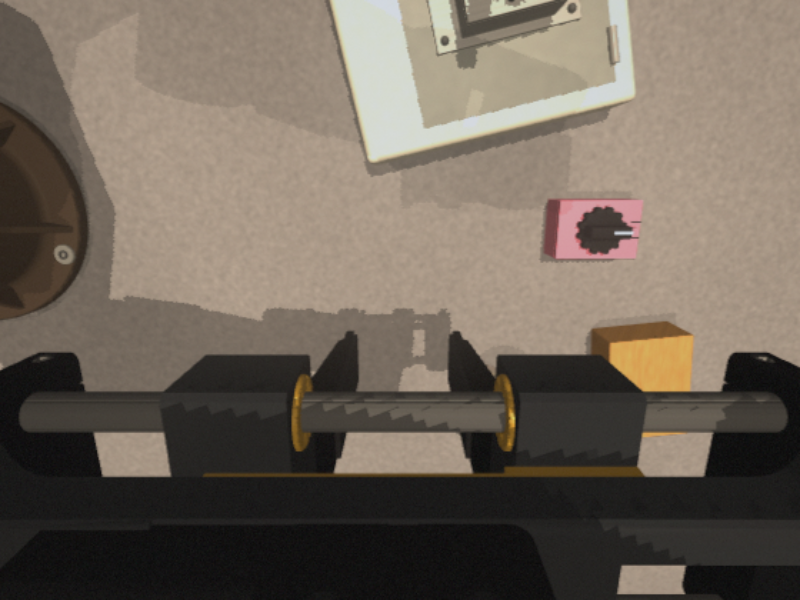

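The wrist view shows the pink look-alike at (600,230) and the box's grey lock at the top edge (520,5). I'll move closer to get the lock and lever in view.

Request:
{"api": "drive_tool", "payload": {"rows": [[[0.14, 0.05, 0, 0, 0, 0, 0.4], [0.14, 0.05, 0, 0, 0, 0, 0.4], [0.14, 0.04, 0, 0, 0, 0, 0.4], [0, 0, 0, 0, 0, 0, 0.4]]]}}

```text
t: 3.88
eef_pos: [498.4, -118.4, 309.9]
tcp_rot: [-3.141, -0.0, 1.217]
ft_force: [0.1, -1.2, -0.4]
opening: 0.397
grip_force: 0.0
```

```bash
python3 - <<'E'
from h import *
delta([520,-60,330],1.22)
p=look('wrist',['lever_grip','lever_pivot','lock','dial_grip','supply'])
cv2.imwrite('pics/3.png',cv2.resize(p['color'][:260],(800,371)))
for w in([567,-19,161],[602,83,161],[591,-14,54]): print(pix(p,w))
E
```

```text
pos [ 498.4 -118.4  309.9] rot [-3.141 -0.     1.217] F [ 0.1 -1.2 -0.4] M [-0.06 -0.06 -0.  ] j [-0.36  0.23  1.69  0.    1.22 -0.01] open 0.397 grip 0.0 t 3.88
az total [-0.0001 -0.     -0.0009]
shift total [ 0.2492  0.0003 -0.0805] rows>= 2.0
wrist lever_grip 0.82 [568.1 -17.  159.5]
wrist lock 0.69 [592.9 -12.4  55.2]
wrist lock 0.65 [ 626.5 -250.    -1.9]
wrist dial_grip 0.89 [591.3 -12.7 116.4]
wrist dial_grip 0.86 [ 624.8 -247.4   60.7]
wrist supply 0.98 [573.2  24.7   3.5]
[311.31605954  81.97898033]
[311.62462341 -45.08485584]
[319.59723528  83.53157226]
```

View pics/3.png

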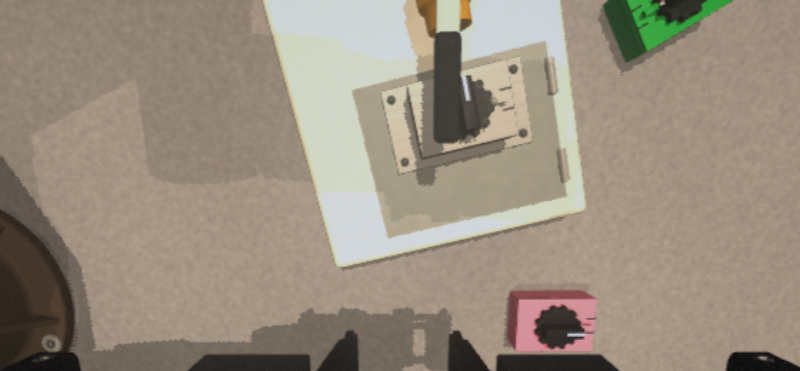

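Confirmed: the grey lock at (470,110) is on the box under the lever, with its white mark at (466,88). The green and pink ones lie loose on the table. Next I straddle the lever.

Request:
{"api": "drive_tool", "payload": {"rows": [[[0.12, 0.03, 0, 0, 0, 0, 0.4], [0.12, 0.03, 0, 0, 0, 0, 0.4], [0.12, 0.03, 0, 0, 0, -0.008, 0.4], [0.112, 0.03, 0, 0, 0, 0, 0.4], [0, 0, 0.1, 0, 0, 0, 0.4]]]}}

```text
t: 4.8
eef_pos: [567.4, -18.5, 286.0]
tcp_rot: [3.138, -0.001, 1.241]
ft_force: [-0.5, -0.3, -0.5]
opening: 0.399
grip_force: 0.0
```

```bash
python3 - <<'E'
from h import *
delta([567.5,-18,163],1.243)
p=look('wrist',['lever_grip','lever_pivot'])
look('side',['lever_grip','lever_pivot'])
E
```

```text
pos [567.4 -18.5 286. ] rot [ 3.138e+00 -1.000e-03  1.241e+00] F [-0.5 -0.3 -0.5] M [-0.04 -0.09 -0.02] j [-0.15  0.34  1.6   0.    1.2   0.18] open 0.399 grip 0.0 t 4.8
az total [ 0.001  -0.0002 -0.0007]
shift total [ 0.0018 -0.0018  0.4918] rows>= 2.0
wrist lever_grip 0.61 [566.8 -14.8 157.6]
wrist lever_pivot 0.97 [599.8  83.3 161.5]
side lever_grip 0.54 [564.8 -18.7 159.3]
side lever_pivot 0.79 [599.8  86.3 163.4]
```

Request:
{"api": "drive_tool", "payload": {"rows": [[[0, 0, 0.13, 0, 0, 0, 0.4], [0, 0, 0.13, 0, 0, 0, 0.4], [0, 0, 0.12, 0, 0, 0, 0.4], [0, 0, 0.11, 0, 0, 0, 0.4], [0, 0, 0, 0, 0, 0, 0.3]]]}}

```text
t: 5.72
eef_pos: [565.8, -19.5, 162.0]
tcp_rot: [-3.14, 0.0, 1.239]
ft_force: [0.2, -0.6, 0.2]
opening: 0.34
grip_force: 0.0
```

```bash
python3 - <<'E'
from h import *
delta([567.5,-18,163],1.243)
s=env.state();y=s['tcp_rot'][2];P=s['eef_pos'][:2];pv=np.array([601,84.])
a0=np.arctan2(*(P-pv)[::-1]); r=np.linalg.norm(P-pv); print('r',r,'a0',a0)
aend=-np.pi-0.11 +0.0; n=10; st=(aend-a0)/n; print('step az',-st/np.pi, 'n',n)
for k in range(1,n+1):
    Q=pv+r*np.array([np.cos(a0+k*st),np.sin(a0+k*st)]); d=Q-P; c,s_=np.cos(y),np.sin(y)
    print(k,Q.round(1),(np.array([c*d[0]+s_*d[1],s_*d[0]-c*d[1]])/250).round(4)); P=Q; y+=st
E
```

```text
pos [565.8 -19.5 162. ] rot [-3.14   0.     1.239] F [ 0.2 -0.6  0.2] M [ 0.   -0.02 -0.  ] j [-0.15  0.46  1.76 -0.    0.92  0.18] open 0.34 grip 0.0 t 5.72
az total [-0.0007  0.0002 -0.0012]
shift total [ 0.008   0.0046 -0.0041] rows>= 1.0
r 109.34074138447649 a0 -1.8990115348784609
step az 0.04305399419513484 n 10
1 [552.1 -13.8] [ 0.0038 -0.059 ]
2 [539.4  -6.3] [ 0.0038 -0.059 ]
3 [527.8   2.8] [ 0.0038 -0.059 ]
4 [517.5  13.4] [ 0.0038 -0.059 ]
5 [508.7  25.3] [ 0.0038 -0.059 ]
6 [501.7  38.3] [ 0.0038 -0.059 ]
7 [496.4  52.1] [ 0.0038 -0.059 ]
8 [493.1  66.5] [ 0.0038 -0.059 ]
9 [491.7  81.2] [ 0.0038 -0.059 ]
10 [492.3  96. ] [ 0.0038 -0.059 ]
```

Request:
{"api": "drive_tool", "payload": {"rows": [[[0.004, -0.059, 0, 0, 0, 0.043, 0.28], [0.004, -0.059, 0, 0, 0, 0.043, 0.28], [0.004, -0.059, 0, 0, 0, 0.043, 0.28], [0.004, -0.059, 0, 0, 0, 0.043, 0.28]]]}}

```text
t: 6.22
eef_pos: [518.4, 13.8, 164.6]
tcp_rot: [3.14, -0.002, 0.695]
ft_force: [0.7, -0.0, 0.2]
opening: 0.279
grip_force: 0.0
```

Request:
{"api": "drive_tool", "payload": {"rows": [[[0.004, -0.059, 0, 0, 0, 0.043, 0.28], [0.004, -0.059, 0, 0, 0, 0.043, 0.28], [0.004, -0.059, 0, 0, 0, 0.043, 0.28], [0.004, -0.059, 0, 0, 0, 0.043, 0.28]]]}}

```text
t: 6.72
eef_pos: [494.3, 67.3, 164.6]
tcp_rot: [3.141, -0.003, 0.154]
ft_force: [-0.4, 0.3, 0.2]
opening: 0.278
grip_force: 0.0
```

```bash
python3 - <<'E'
from h import *
delta([492.3,96,162],-0.11)
look('wrist',['lever_grip','lever_pivot'])
look('side',['lever_grip','lever_pivot'])
look('scene',['lever_grip','lever_pivot'])
E
```

```text
pos [494.3  67.3 164.6] rot [ 3.141e+00 -3.000e-03  1.540e-01] F [-0.4  0.3  0.2] M [0.01 0.02 0.04] j [ 0.    0.37  1.92 -0.    0.85  1.42] open 0.278 grip 0.0 t 6.72
az total [ 0.     -0.0009  0.0841]
shift total [ 0.0097 -0.1147  0.0102] rows>= 1.0
wrist lever_grip 0.8 [566.2 -13.1 157.5]
wrist lever_pivot 0.72 [600.7  87.3 160.5]
side lever_grip 0.54 [567.5 -19.  160.9]
side lever_pivot 0.56 [603.2  82.7 163.5]
scene lever_grip 0.53 [563.4 -16.3 158.3]
scene lever_grip 0.35 [605.4  79.9 163.1]
scene lever_pivot 0.66 [606.2  81.7 159.5]
scene lever_pivot 0.58 [ 632.4 -439.5    1.8]
```

The detections say the lever didn't move, so I'll look.

```bash
python3 - <<'E'
from h import *
p=env.read_camera('wrist');q=env.read_camera('side')
a=cv2.resize(p['color'],(560,420));u=pix(q,[560,20,150]).astype(int);print(u)
b=cv2.resize(q['color'][max(0,u[1]-75):u[1]+75,u[0]-42:u[0]+42],(235,420),interpolation=cv2.INTER_CUBIC)
cv2.imwrite('pics/4.png',np.hstack([a,b]))
E
```

```text
[253 201]
```

View pics/4.png

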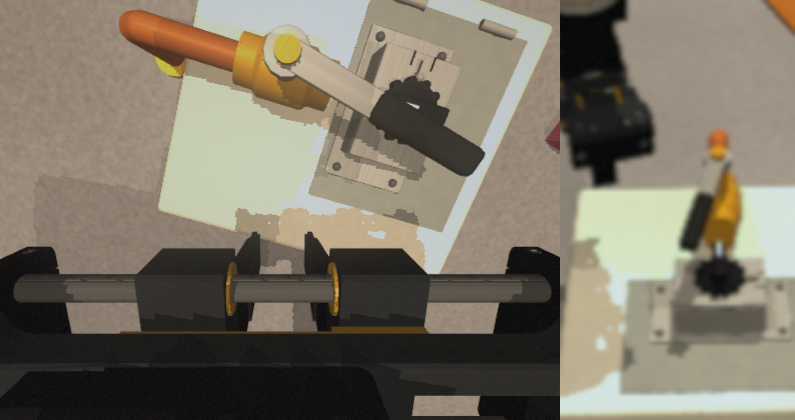

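```bash
python3 - <<'E'
from h import *
print(env.nose_length)
delta([492.3,96,162],-0.11)
s=env.state();R=Ro.from_euler('xyz',s['tcp_rot']).as_matrix()
out=[]
for cam in('side','scene','wrist'):
    q=env.read_camera(cam);im=q['color'].copy()
    for z,c in((-59,(255,0,0)),(0,(0,255,0)),(19,(0,0,255))):
        for y in(-13,13):
            u=pix(q,s['eef_pos']+R@[0,y,z]);print(cam,z,y,u.round(1))
            u=u*8; cv2.circle(im,(int(u[0]),int(u[1])),12,c,-1,shift=3)
    u=pix(q,s['eef_pos']).astype(int);u[1]=np.clip(u[1],60,360);u[0]=np.clip(u[0],50,500)
    k=60 if cam!='wrist' else 130
    out.append(cv2.resize(im[max(0,u[1]-k):u[1]+k,max(0,u[0]-k):u[0]+k],(266,300),interpolation=cv2.INTER_CUBIC))
cv2.imwrite('pics/5.png',cv2.resize(np.hstack(out),(798,300)))
E
```

```text
19.0
pos [493.7  66.7 162.6] rot [3.141 0.    0.16 ] F [-0.9 -0.4 -0.8] M [0.08 0.02 0.01] j [ 0.    0.37  1.92 -0.    0.85  1.41] open 0.277 grip 0.0 t 7.28
az total [0.     0.     0.0858]
shift total [ 0.0129 -0.1165  0.0024] rows>= 1.0
side -59 -13 [222.3 167.3]
side -59 13 [224.5 173.5]
side 0 -13 [224.5 185.5]
side 0 13 [226.6 191.7]
side 19 -13 [225.1 191. ]
side 19 13 [227.3 197.3]
scene -59 -13 [291.3 161.8]
scene -59 13 [284.  164.2]
scene 0 -13 [291.5 176.8]
scene 0 13 [284.4 179.2]
scene 19 -13 [291.5 181.4]
scene 19 13 [284.5 183.9]
wrist -59 -13 [253.5 300.4]
wrist -59 13 [313.8 300.5]
wrist 0 -13 [262.1 248.1]
wrist 0 13 [304.  248.1]
wrist 19 -13 [263.9 237.4]
wrist 19 13 [302.  237.4]
```

View pics/5.png

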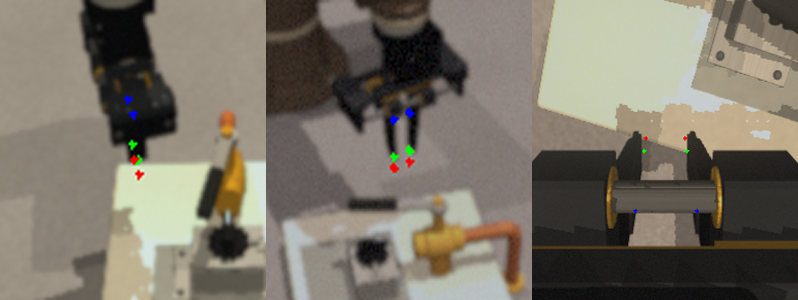

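```bash
python3 - <<'E'
from h import *
p=env.read_camera('wrist')
def onz(u,z):
    K=p['camera_matrix'];r=np.linalg.inv(K)@[u[0],u[1],1];d=p['pose'][:3,:3]@[r[0],-r[1],-r[2]];o=p['pose'][:3,3]
    return (o+d*(z-o[2])/d[2]).round(1)
print(p['pose'][:3,3], p.keys())
for n,u,z in(('end top',(475,163),167),('end',(478,165),155),('nut',(287,48),161),('nut',(287,48),172),('sleeve in',(378,108),167),('legend lockcorner',(330,160),58)): print(n,z,onz(u,z),onz(u,z-30),onz(u,z+30))
for w in([567,-18,161],[601,84,161],[591,-14,113],[593,-12,54]): print(pix(p,w).round(1))
E
```

```text
[564.43285142  79.07208861 337.5502929 ] dict_keys(['color', 'camera_matrix', 'pose', 'shot'])
end top 167 [563.3 -31.2 167. ] [563.1 -50.6 137. ] [563.5 -11.8 197. ]
end 155 [562.4 -41.1 155. ] [562.  -60.8 125. ] [562.7 -21.3 185. ]
nut 161 [605.8  82.9 161. ] [612.8  83.6 131. ] [598.7  82.3 191. ]
nut 172 [603.2  82.7 172. ] [610.2  83.3 142. ] [596.2  82.  202. ]
sleeve in 167 [583.3  29.7 167. ] [586.6  21.  137. ] [580.   38.4 197. ]
legend lockcorner 58 [543.9  30.8  58. ] [541.7  25.7  28. ] [546.1  36.   88. ]
[448.7 151.8]
[283.6  57.3]
[417.1 112. ]
[387.  112.9]
```

```bash
python3 - <<'E'
from h import *
s=env.state();R=Ro.from_euler('xyz',s['tcp_rot']).as_matrix()
out=[]
for cam,k in(('side',22),('scene',22),('wrist',45)):
    q=env.read_camera(cam);im=q['color']
    c=pix(q,s['eef_pos']+R@[0,0,10]).astype(int);o=c-k
    f=266/(2*k)
    cr=cv2.resize(im[o[1]:o[1]+2*k,o[0]:o[0]+2*k],(266,266),interpolation=cv2.INTER_CUBIC)
    for z in(0,19):
        v=[((pix(q,s['eef_pos']+R@[0,y,z])-o+.5)*f).astype(int) for y in(-40,-25,25,40)]
        cl=(0,255,0) if z==0 else (0,0,255)
        cv2.line(cr,tuple(map(int,v[0])),tuple(map(int,v[1])),cl,1);cv2.line(cr,tuple(map(int,v[2])),tuple(map(int,v[3])),cl,1)
    out.append(cr)
cv2.imwrite('pics/6.png',np.hstack(out))
E
```

```text
(no output)
```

View pics/6.png

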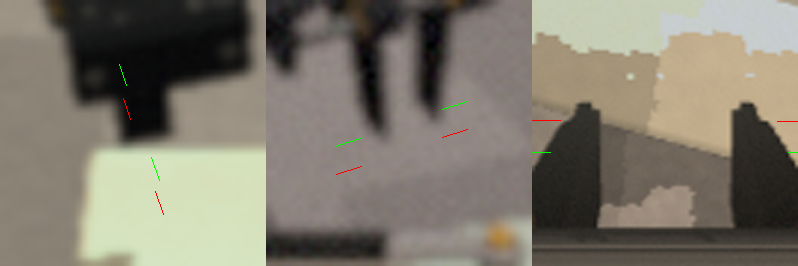

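The side and scene crops show the real fingertips about 20 mm higher than the reported pose implies: they end near the TCP line, not 19 mm past it. So the fingers swept over the lever. I'll go back over it and straddle it lower.

Request:
{"api": "drive_tool", "payload": {"rows": [[[0, 0, -0.1, 0, 0, 0, 0.4], [0, 0, -0.08, 0, 0, 0, 0.4], [0.083, 0.117, 0, 0, 0, 0, 0.4], [0.083, 0.117, 0, 0, 0, 0, 0.4], [0.083, 0.117, 0, 0, 0, 0, 0.4]]]}}

```text
t: 8.25
eef_pos: [569.8, -10.5, 207.7]
tcp_rot: [3.141, -0.0, 0.16]
ft_force: [-0.8, 0.5, -0.2]
opening: 0.399
grip_force: 0.0
```

Request:
{"api": "drive_tool", "payload": {"rows": [[[0, 0, 0, 0, 0, -0.057, 0.4], [0, 0, 0, 0, 0, -0.057, 0.4], [0, 0, 0, 0, 0, -0.057, 0.4], [0, 0, 0, 0, 0, -0.057, 0.4], [0, 0, 0, 0, 0, -0.057, 0.4]]]}}

```text
t: 8.88
eef_pos: [569.0, -9.7, 207.5]
tcp_rot: [-3.141, 0.0, 1.061]
ft_force: [0.1, -0.2, -0.1]
opening: 0.406
grip_force: 0.0
```

Request:
{"api": "drive_tool", "payload": {"rows": [[[0, 0, 0, 0, 0, -0.057, 0.4], [0, 0, 0, 0, 0, 0, 0.4]]]}}

```text
t: 9.12
eef_pos: [569.0, -9.7, 207.5]
tcp_rot: [-3.141, 0.0, 1.233]
ft_force: [0.6, 0.7, 0.4]
opening: 0.396
grip_force: 0.0
```

```bash
python3 - <<'E'
from h import *
delta([569,-10,145],1.243)
look('wrist',['lever_grip','lever_pivot'])
look('side',['lever_grip','lever_pivot'])
E
```

```text
pos [569.   -9.7 207.5] rot [-3.141  0.     1.233] F [0.6 0.7 0.4] M [-0.06 -0.12  0.  ] j [-0.13  0.41  1.7  -0.    1.03  0.21] open 0.396 grip 0.0 t 9.12
az total [-0.      0.     -0.0033]
shift total [-0.0011  0.0005  0.2502] rows>= 2.0
wrist lever_grip 0.73 [566.2 -12.4 160.3]
wrist lever_pivot 0.84 [601.2  82.8 161.5]
side lever_grip 0.76 [565.7 -21.7 158.9]
side lever_grip 0.63 [578.1  24.7  -2.3]
side lever_grip 0.29 [588.  -12.4  50.9]
side lever_pivot 0.53 [599.7  85.1 162.4]
```

Request:
{"api": "drive_tool", "payload": {"rows": [[[0, 0, 0.1, 0, 0, 0, 0.4], [0, 0, 0.08, 0, 0, 0, 0.4], [0, 0, 0.04, 0, 0, 0, 0.4], [0, 0, 0.03, 0, 0, 0, 0.4], [0, 0, 0, 0, 0, 0, 0.3]]]}}

```text
t: 10.05
eef_pos: [569.1, -9.7, 145.0]
tcp_rot: [-3.141, 0.0, 1.233]
ft_force: [-0.1, 0.8, 0.4]
opening: 0.341
grip_force: 0.0
```

Request:
{"api": "drive_tool", "payload": {"rows": [[[0.004, -0.054, 0, 0, 0, 0.043, 0.28], [0.004, -0.054, 0, 0, 0, 0.043, 0.28], [0.004, -0.054, 0, 0, 0, 0.043, 0.28]]]}}

```text
t: 10.42
eef_pos: [534.9, 11.2, 145.9]
tcp_rot: [3.14, -0.001, 0.824]
ft_force: [2.7, -1.1, -0.5]
opening: 0.281
grip_force: 1.1
```

```bash
python3 - <<'E'
from h import *
delta([569,-10,145],1.243)
p=look('wrist',['lever_grip','lever_pivot'])
q=look('side',['lever_grip','lever_pivot'])
cv2.imwrite('pics/7.png',np.hstack([p['color'],cv2.resize(q['color'][140:290,210:295],(238,420),interpolation=cv2.INTER_CUBIC)]))
E
```

```text
pos [534.9  11.2 145.9] rot [ 3.14e+00 -1.00e-03  8.24e-01] F [ 2.7 -1.1 -0.5] M [-0.07 -0.53  0.09] j [-0.1   0.44  1.85 -0.    0.84  0.64] open 0.281 grip 1.1 t 10.43
az total [ 0.0007 -0.0002 -0.1335]
shift total [0.0303 0.1576 0.0039] rows>= 1.0
wrist lever_grip 0.63 [533.    6.7 157.8]
wrist lever_pivot 0.95 [599.1  82.  160.4]
side lever_grip 0.52 [531.4   2.  160.2]
side lever_grip 0.31 [577.8  23.8  -4.1]
side lever_pivot 0.68 [588.7 -14.5  53.7]
```

View pics/7.png

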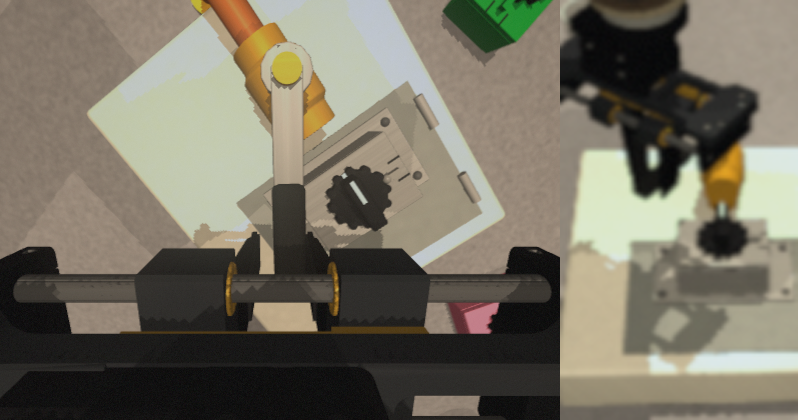

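The lever now sits between the fingers at (290,240) and is turning; I continue the arc.

Request:
{"api": "drive_tool", "payload": {"rows": [[[0.004, -0.053, 0, 0, 0, 0.043, 0.28], [0.004, -0.053, 0, 0, 0, 0.043, 0.28], [0.004, -0.053, 0, 0, 0, 0.043, 0.28], [0.004, -0.053, 0, 0, 0, 0.043, 0.28], [0.004, -0.053, 0, 0, 0, 0.043, 0.28]]]}}

```text
t: 11.35
eef_pos: [504.8, 68.9, 145.3]
tcp_rot: [3.141, -0.001, 0.15]
ft_force: [1.5, -1.4, 1.5]
opening: 0.282
grip_force: 1.1
```

Request:
{"api": "drive_tool", "payload": {"rows": [[[0.004, -0.053, 0, 0, 0, 0.043, 0.28], [0.002, -0.02, 0, 0, 0, 0.016, 0.28]]]}}

```text
t: 11.6
eef_pos: [503.9, 87.4, 145.2]
tcp_rot: [3.141, -0.0, -0.033]
ft_force: [-0.1, -2.9, 1.8]
opening: 0.279
grip_force: 1.0
```

```bash
python3 - <<'E'
from h import *
delta([503,93.5,145],-0.11)
P=env.state()['eef_pos'][:2]-[601,83.5];print(np.arctan2(P[1],P[0]),np.hypot(*P))
look('wrist',['lever_grip','lever_pivot']);look('side',['lever_grip','lever_pivot']);look('scene',['lever_grip','lever_pivot'])
E
```

```text
pos [503.9  87.4 145.2] rot [ 3.141 -0.    -0.033] F [-0.1 -2.9  1.8] M [-0.38  0.14 -0.02] j [ 0.04  0.41  1.91 -0.    0.82  1.65] open 0.279 grip 1.0 t 11.6
az total [ 0.0001 -0.      0.0245]
shift total [-0.0045 -0.0242  0.0008] rows>= 1.0
3.101322396620529 97.15212948758807
wrist lever_grip 0.97 [495.2  86.4 159.9]
wrist lever_pivot 0.96 [602.1  81.2 161.1]
side lever_grip 0.64 [499.4  81.5 160.3]
side lever_pivot 0.5 [ 459.6 -402.4    1.4]
side lever_pivot 0.49 [598.2  82.4 163.8]
scene lever_grip 0.51 [492.7  85.1 158.3]
scene lever_pivot 0.43 [604.8  79.7 161.1]
```

Request:
{"api": "drive_tool", "payload": {"rows": [[[0.001, -0.016, 0, 0, 0, 0.013, 0.28], [0.001, -0.012, 0, 0, 0, 0.01, 0.28]]]}}

```text
t: 12.3
eef_pos: [504.3, 94.1, 145.1]
tcp_rot: [3.141, 0.0, -0.106]
ft_force: [-0.5, -2.6, -0.5]
opening: 0.279
grip_force: 1.0
```

Request:
{"api": "drive_tool", "payload": {"rows": [[[0, -0.012, 0, 0, 0, 0, 0.28]]]}}

```text
t: 12.42
eef_pos: [504.5, 97.2, 145.0]
tcp_rot: [3.141, 0.001, -0.105]
ft_force: [-1.9, -2.4, 0.3]
opening: 0.28
grip_force: 1.3
```

Request:
{"api": "drive_tool", "payload": {"rows": [[[0, -0.008, 0, 0, 0, 0, 0.28]]]}}

```text
t: 12.55
eef_pos: [504.6, 98.5, 145.0]
tcp_rot: [3.14, 0.001, -0.103]
ft_force: [-3.0, -17.5, 1.8]
opening: 0.28
grip_force: 9.2
```

The stop is reached (17 N). I back off to centre, lift, and go look at the dial.

Request:
{"api": "drive_tool", "payload": {"rows": [[[0, 0.018, 0, 0, 0, 0, 0.36], [0, 0, 0, 0, 0, 0, 0.38], [0, 0, -0.1, 0, 0, 0, 0.4], [0, 0, -0.16, 0, 0, 0, 0.4], [0, 0.1, 0, 0, 0, 0, 0.4]]]}}

```text
t: 13.18
eef_pos: [503.2, 70.6, 212.7]
tcp_rot: [-3.141, -0.005, -0.103]
ft_force: [0.2, -0.1, -0.2]
opening: 0.398
grip_force: 0.0
```

Request:
{"api": "drive_tool", "payload": {"rows": [[[0.04, 0.1, 0, 0, 0, 0, 0.4], [0.01, 0.1, 0, 0, 0, 0, 0.4], [0, 0.09, 0, 0, 0, 0, 0.4], [0, 0, 0, 0, 0, 0, 0.4]]]}}

```text
t: 13.68
eef_pos: [506.8, -4.3, 210.2]
tcp_rot: [-3.141, -0.0, -0.106]
ft_force: [0.0, 0.3, 1.0]
opening: 0.395
grip_force: 0.0
```

```bash
python3 - <<'E'
from h import *
delta([591,-13.5,145],-0.11)
p=look('wrist',['lever_grip','lever_pivot','lock','dial_grip','supply'])
look('side',['lever_grip','lever_pivot','lock','dial_grip'])
look('scene',['lever_grip','lock','dial_grip'])
u=pix(p,[591,-13,120]).astype(int);print(u)
o=np.clip(u-70,0,None);print('origin',o)
cv2.imwrite('pics/8.png',cv2.resize(p['color'][o[1]:o[1]+140,o[0]:o[0]+140],(560,560),interpolation=cv2.INTER_CUBIC))
import json;json.dump([p['pose'].tolist(),p['camera_matrix'].tolist()],open('c8.json','w'))
E
```

```text
pos [506.8  -4.3 210.2] rot [-3.141 -0.    -0.106] F [0.  0.3 1. ] M [0.1  0.06 0.01] j [-0.14  0.32  1.84  0.    0.97  1.54] open 0.395 grip 0.0 t 13.68
az total [-0.     -0.0001  0.0012]
shift total [0.3386 0.0007 0.2607] rows>= 2.0
wrist lever_pivot 0.75 [601.8  82.9 158.7]
wrist lock 0.89 [ 6.264e+02 -2.481e+02 -3.000e-01]
wrist dial_grip 0.84 [ 625.6 -249.5   62.7]
wrist dial_grip 0.64 [593.9 -15.  115.4]
wrist supply 0.82 [5.76e+02 2.51e+01 2.00e-01]
side lever_pivot 0.69 [601.1  85.8 160.9]
side lock 0.85 [591.7 -15.4  52.6]
side lock 0.83 [812.6  17.6  -2.7]
side dial_grip 0.71 [812.1  20.6  60.4]
side dial_grip 0.65 [ 625.2 -246.8   57.6]
side dial_grip 0.52 [592.5 -15.3 107. ]
scene lever_grip 0.49 [494.9  94.8 158. ]
scene lock 0.81 [ 6.308e+02 -2.531e+02 -2.000e-01]
scene lock 0.6 [589.7 -14.2  52.9]
scene lock 0.55 [ 8.117e+02  1.340e+01 -4.000e-01]
scene dial_grip 0.61 [587.4 -13.4 113.2]
scene dial_grip 0.6 [812.5  18.4  61.2]
scene dial_grip 0.5 [ 626.8 -248.2   58.6]
scene dial_grip 0.47 [ 6.330e+02 -4.401e+02  4.000e-01]
[282 112]
origin [212  42]
```

View pics/8.png

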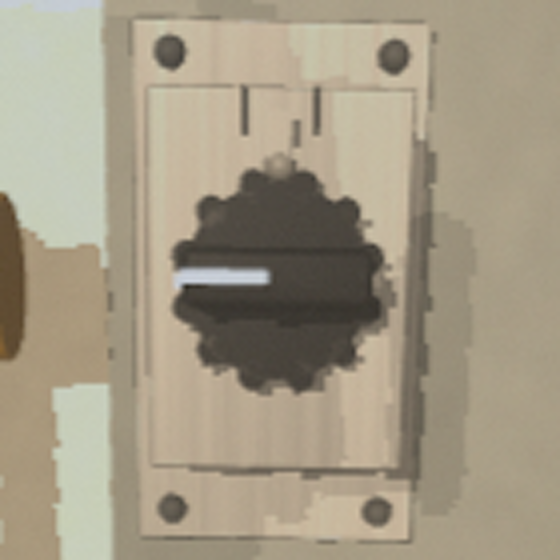

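The dial's white mark points image-left at (222,278), with the nub at the top (278,165). So the dial is at about +1.57 rad, three clicks from open. The lever is clear. Next I move over the dial with the pads across the bar.

Request:
{"api": "drive_tool", "payload": {"rows": [[[0.114, 0, 0, 0, 0, 0, 0.4], [0.113, 0, 0, 0, 0, 0, 0.4], [0.113, 0, 0, 0, 0, 0, 0.4], [0, 0, 0, 0, 0, -0.056, 0.4], [0, 0, 0.03, 0, 0, -0.056, 0.4]]]}}

```text
t: 15.05
eef_pos: [591.7, -12.5, 202.6]
tcp_rot: [3.141, -0.0, 0.253]
ft_force: [0.1, 0.5, -0.7]
opening: 0.402
grip_force: 0.0
```

Request:
{"api": "drive_tool", "payload": {"rows": [[[0, 0, 0.03, 0, 0, -0.056, 0.4], [0, 0, 0.03, 0, 0, -0.056, 0.4], [0, 0, 0.03, 0, 0, -0.056, 0.4], [0, 0, 0.03, 0, 0, -0.056, 0.4], [0, 0, 0.03, 0, 0, -0.056, 0.4]]]}}

```text
t: 15.68
eef_pos: [591.3, -12.5, 164.8]
tcp_rot: [-3.142, 0.0, 1.133]
ft_force: [-0.2, 0.1, -0.6]
opening: 0.402
grip_force: 0.0
```

Request:
{"api": "drive_tool", "payload": {"rows": [[[0, 0, 0.03, 0, 0, -0.056, 0.4], [0, 0, 0.03, 0, 0, -0.052, 0.4], [0, 0, 0, 0, 0, 0, 0.4]]]}}

```text
t: 16.05
eef_pos: [591.1, -12.4, 149.6]
tcp_rot: [-3.141, 0.0, 1.465]
ft_force: [-0.1, -0.3, -0.4]
opening: 0.398
grip_force: 0.0
```

```bash
python3 - <<'E'
from h import *
delta([591.5,-13.5,106],1.465)
for c in('side','scene'): look(c,['dial_grip'])
s=env.state();R=Ro.from_euler('xyz',s['tcp_rot']).as_matrix();out=[]
for cam,k in(('side',40),('scene',40),('wrist',90)):
    q=env.read_camera(cam);c=pix(q,s['eef_pos']).astype(int);o=c-k;print(cam,'tcp at',((c-o)*266/(2*k)))
    cr=q['color'][o[1]:o[1]+2*k,o[0]:o[0]+2*k];out.append(cv2.resize(cr,(266,266),interpolation=cv2.INTER_CUBIC))
cv2.imwrite('pics/9.png',np.hstack(out))
E
```

```text
pos [591.1 -12.4 149.6] rot [-3.141  0.     1.465] F [-0.1 -0.3 -0.4] M [-0.   -0.06  0.01] j [-0.13  0.51  1.71 -0.    0.92 -0.03] open 0.398 grip 0.0 t 16.05
az total [-0.0003  0.     -0.    ]
shift total [-0.0041  0.0022  0.1746] rows>= 1.0
side dial_grip 0.77 [ 626.5 -247.6   55.1]
side dial_grip 0.56 [809.5  19.   59.3]
side dial_grip 0.51 [595.7 -12.9 111.3]
scene dial_grip 0.71 [ 624.5 -246.1   58.7]
scene dial_grip 0.59 [590.7 -12.1 114.3]
scene dial_grip 0.49 [813.1  18.5  63.6]
side tcp at [133. 133.]
scene tcp at [133. 133.]
wrist tcp at [133. 133.]
```

View pics/9.png

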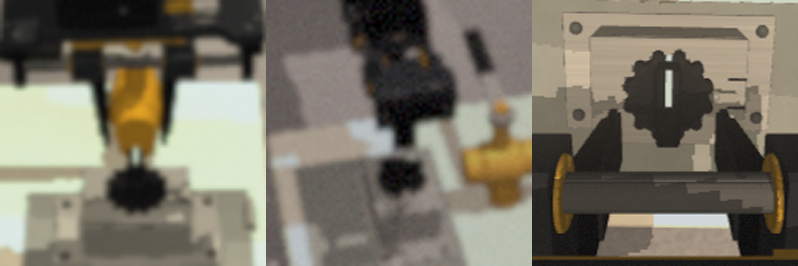

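Side crop: the fingertips at (105,145) and (167,145) straddle the dial at (136,187) symmetrically. I descend with force checks.

Request:
{"api": "drive_tool", "payload": {"rows": [[[-0.004, 0.002, 0.05, 0, 0, 0, 0.4], [0, 0, 0.048, 0, 0, 0, 0.4]]]}}

```text
t: 16.65
eef_pos: [591.5, -13.5, 124.6]
tcp_rot: [-3.141, 0.0, 1.466]
ft_force: [0.6, 0.2, -0.1]
opening: 0.395
grip_force: 0.0
```

Request:
{"api": "drive_tool", "payload": {"rows": [[[0, 0, 0.016, 0, 0, 0, 0.4]]]}}

```text
t: 16.77
eef_pos: [591.2, -13.4, 120.2]
tcp_rot: [-3.14, 0.0, 1.466]
ft_force: [0.1, -0.6, -0.0]
opening: 0.4
grip_force: 0.0
```

Request:
{"api": "drive_tool", "payload": {"rows": [[[0, 0, 0.012, 0, 0, 0, 0.4]]]}}

```text
t: 16.9
eef_pos: [591.6, -13.5, 118.1]
tcp_rot: [-3.141, 0.0, 1.466]
ft_force: [1.0, 0.1, -0.1]
opening: 0.4
grip_force: 0.0
```

Request:
{"api": "drive_tool", "payload": {"rows": [[[0, 0, 0.012, 0, 0, 0, 0.4]]]}}

```text
t: 17.02
eef_pos: [591.8, -13.5, 115.6]
tcp_rot: [3.141, 0.0, 1.466]
ft_force: [-0.4, 0.4, 1.1]
opening: 0.401
grip_force: 0.0
```

Request:
{"api": "drive_tool", "payload": {"rows": [[[0, 0, 0.01, 0, 0, 0, 0.4]]]}}

```text
t: 17.15
eef_pos: [591.8, -13.5, 113.1]
tcp_rot: [3.141, 0.0, 1.466]
ft_force: [-0.5, -0.0, -0.7]
opening: 0.4
grip_force: 0.0
```

Request:
{"api": "drive_tool", "payload": {"rows": [[[0, 0, 0.01, 0, 0, 0, 0.4]]]}}

```text
t: 17.27
eef_pos: [591.7, -13.5, 110.6]
tcp_rot: [3.141, 0.0, 1.466]
ft_force: [-0.1, 0.6, 0.0]
opening: 0.401
grip_force: 0.0
```

Request:
{"api": "drive_tool", "payload": {"rows": [[[0, 0, 0.01, 0, 0, 0, 0.4]]]}}

```text
t: 17.4
eef_pos: [591.7, -13.5, 108.0]
tcp_rot: [3.141, 0.0, 1.466]
ft_force: [0.6, 0.0, 0.1]
opening: 0.404
grip_force: 0.0
```

Request:
{"api": "drive_tool", "payload": {"rows": [[[0, 0, 0.008, 0, 0, 0, 0.4]]]}}

```text
t: 17.52
eef_pos: [591.7, -13.4, 106.0]
tcp_rot: [-3.142, 0.0, 1.466]
ft_force: [0.4, 0.5, -0.2]
opening: 0.4
grip_force: 0.0
```

```bash
python3 - <<'E'
from h import *
delta([591.5,-13.5,100],1.465)
s=env.state();R=Ro.from_euler('xyz',s['tcp_rot']).as_matrix();out=[]
for cam,k in(('side',25),('scene',25),('wrist',90)):
    q=env.read_camera(cam);c=pix(q,s['eef_pos']).astype(int);o=c-k
    cr=q['color'][o[1]:o[1]+2*k,o[0]:o[0]+2*k];out.append(cv2.resize(cr,(266,266),interpolation=cv2.INTER_CUBIC))
cv2.imwrite('pics/10.png',np.hstack(out))
E
```

```text
pos [591.7 -13.4 106. ] rot [-3.142  0.     1.466] F [ 0.4  0.5 -0.2] M [-0.02 -0.07  0.  ] j [-0.13  0.57  1.75 -0.    0.83 -0.03] open 0.4 grip 0.0 t 17.52
az total [-0.      0.      0.0004]
shift total [-0.0003 -0.0007  0.0239] rows>= 1.0
```

Request:
{"api": "drive_tool", "payload": {"rows": [[[0, 0, 0.008, 0, 0, 0, 0.4]]]}}

```text
t: 17.8
eef_pos: [591.8, -13.5, 104.2]
tcp_rot: [3.141, 0.0, 1.466]
ft_force: [-0.1, -0.6, -0.6]
opening: 0.402
grip_force: 0.0
```

Request:
{"api": "drive_tool", "payload": {"rows": [[[0, 0, 0.008, 0, 0, 0, 0.4]]]}}

```text
t: 17.92
eef_pos: [591.7, -13.5, 102.0]
tcp_rot: [3.142, 0.0, 1.466]
ft_force: [-0.6, 0.7, 0.2]
opening: 0.4
grip_force: 0.0
```

Request:
{"api": "drive_tool", "payload": {"rows": [[[0, 0, 0.006, 0, 0, 0, 0.4]]]}}

```text
t: 18.05
eef_pos: [591.7, -13.5, 100.4]
tcp_rot: [-3.142, 0.0, 1.466]
ft_force: [0.4, -0.3, 0.3]
opening: 0.399
grip_force: 0.0
```

Request:
{"api": "drive_tool", "payload": {"rows": [[[0, 0, 0, 0, 0, 0, 0], [0, 0, 0, 0, 0, 0, 0], [0, 0, 0, 0, 0, 0, 0], [0, 0, 0, 0, 0, 0, 0]]]}}

```text
t: 18.55
eef_pos: [591.6, -13.5, 100.7]
tcp_rot: [-3.142, 0.0, 1.466]
ft_force: [0.2, -0.1, -0.2]
opening: 0.123
grip_force: 30.0
```

```bash
python3 - <<'E'
from h import *
delta([591.5,-13.5,100],1.465)
s=env.state();R=Ro.from_euler('xyz',s['tcp_rot']).as_matrix();out=[]
for cam,k in(('side',25),('scene',25),('wrist',90)):
    q=env.read_camera(cam);c=pix(q,s['eef_pos']).astype(int);o=c-k
    cr=q['color'][o[1]:o[1]+2*k,o[0]:o[0]+2*k];out.append(cv2.resize(cr,(266,266),interpolation=cv2.INTER_CUBIC))
cv2.imwrite('pics/10.png',np.hstack(out))
E
```

```text
pos [591.6 -13.5 100.7] rot [-3.142  0.     1.466] F [ 0.2 -0.1 -0.2] M [-0.05 -0.05  0.03] j [-0.13  0.57  1.75 -0.    0.82 -0.03] open 0.123 grip 30.0 t 18.55
az total [-0.      0.      0.0004]
shift total [-0.0002 -0.0006  0.0026] rows>= 1.0
```

Request:
{"api": "drive_tool", "payload": {"rows": [[[0, 0, 0, 0, 0, 0.042, 0], [0, 0, 0, 0, 0, 0.042, 0], [0, 0, 0, 0, 0, 0.042, 0], [0, 0, 0, 0, 0, 0.041, 0], [0, 0, 0, 0, 0, 0, 0]]]}}

```text
t: 19.32
eef_pos: [591.7, -13.5, 100.7]
tcp_rot: [3.142, 0.0, 0.942]
ft_force: [-1.3, -0.5, 1.6]
opening: 0.131
grip_force: 30.0
```

Request:
{"api": "drive_tool", "payload": {"rows": [[[0, 0, 0, 0, 0, 0.042, 0], [0, 0, 0, 0, 0, 0.042, 0], [0, 0, 0, 0, 0, 0.042, 0], [0, 0, 0, 0, 0, 0.041, 0], [0, 0, 0, 0, 0, 0, 0]]]}}

```text
t: 19.95
eef_pos: [591.7, -13.4, 100.7]
tcp_rot: [3.142, -0.0, 0.42]
ft_force: [-0.6, 1.0, 1.8]
opening: 0.125
grip_force: 30.0
```

```bash
python3 -c "
from h import *
delta([591.5,-13.5,100],-0.106)"
```

```text
pos [591.7 -13.4 100.7] rot [ 3.142 -0.     0.42 ] F [-0.6  1.   1.8] M [ 0.17  0.15 -0.04] j [-0.13  0.57  1.75 -0.    0.82  1.02] open 0.125 grip 30.0 t 19.95
az total [ 0.     -0.      0.1675]
shift total [-0.001   0.      0.0027] rows>= 1.0
```

Last click, then release the bar briefly so the spring settles. I check the mark before lifting.

Request:
{"api": "drive_tool", "payload": {"rows": [[[0, 0, 0, 0, 0, 0.042, 0], [0, 0, 0, 0, 0, 0.042, 0], [0, 0, 0, 0, 0, 0.042, 0], [0, 0, 0, 0, 0, 0.041, 0], [0, 0, 0, 0, 0, 0, 0]]]}}

```text
t: 20.58
eef_pos: [591.8, -13.3, 100.7]
tcp_rot: [-3.142, -0.0, -0.103]
ft_force: [-0.4, 0.5, 1.0]
opening: 0.127
grip_force: 30.0
```

Request:
{"api": "drive_tool", "payload": {"rows": [[[0, 0, 0, 0, 0, 0, 0.3], [0, 0, 0, 0, 0, 0, 0.3], [0, 0, 0, 0, 0, 0, 0.3]]]}}

```text
t: 20.95
eef_pos: [591.7, -13.6, 100.6]
tcp_rot: [3.141, 0.0, -0.106]
ft_force: [-0.0, -0.7, -1.0]
opening: 0.297
grip_force: 0.0
```

```bash
python3 - <<'E'
from h import *
delta([591.5,-13.5,100],-0.106)
p=look('wrist',['lever_pivot'])
look('scene',['lever_grip','lock','dial_grip']);look('side',['lever_grip','lock','dial_grip'])
u=pix(p,[600,-13,120]).astype(int);print(u);y0=max(0,u[1]-80);x0=u[0]-107
cv2.imwrite('pics/11.png',cv2.resize(p['color'][y0:y0+160,x0:x0+214],(800,600),interpolation=cv2.INTER_CUBIC))
E
```

```text
pos [591.7 -13.6 100.6] rot [ 3.141  0.    -0.106] F [-0.  -0.7 -1. ] M [ 0.02 -0.05  0.08] j [-0.13  0.57  1.75 -0.    0.82  1.54] open 0.297 grip 0.0 t 20.95
az total [ 0.      0.     -0.0002]
shift total [-0.0009 -0.0001  0.0022] rows>= 1.0
wrist lever_pivot 0.78 [597.7  82.4 160.6]
scene lock 0.8 [593.6 -12.6  54. ]
scene lock 0.8 [ 625.7 -255.8    2.9]
scene lock 0.74 [ 8.111e+02  2.100e+01 -5.000e-01]
scene dial_grip 0.69 [811.3  17.1  62.4]
scene dial_grip 0.56 [592.3 -13.5 113.2]
scene dial_grip 0.52 [ 625.4 -249.5   61.3]
side lever_grip 0.59 [496.4  90.3 159.6]
side lock 0.9 [ 630.5 -251.9    2.8]
side lock 0.88 [588.4 -12.9  51.4]
side lock 0.84 [814.8  18.1  -3.4]
side dial_grip 0.6 [812.2  21.1  60.3]
side dial_grip 0.57 [593.6 -15.1 110.1]
side dial_grip 0.52 [ 625.  -249.    58.6]
side dial_grip 0.39 [499.6  90.  160.6]
[280 247]
```

View pics/11.png

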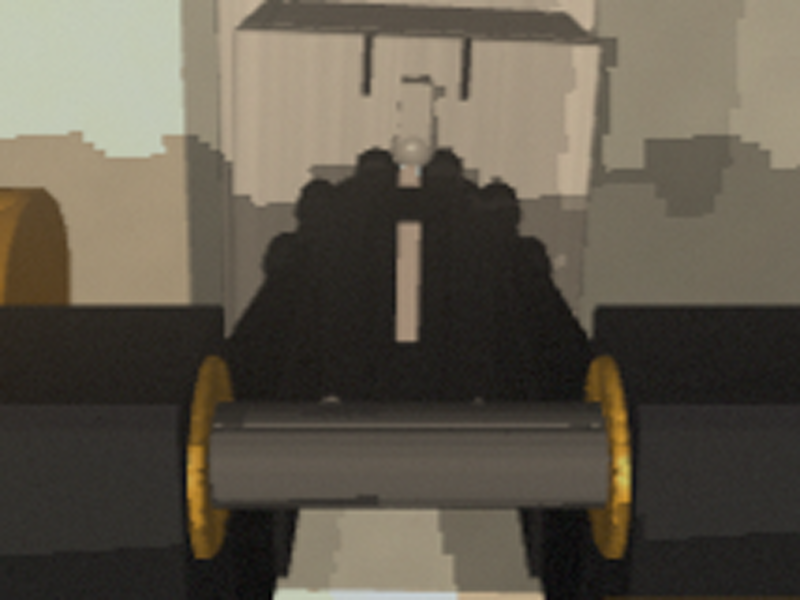

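Confirmed: the white mark (408,280) lines up with the nub (412,150), centred between the two black lines. I regrip and lift gently. I've now viewed 11 pictures, one over the limit of 10, so I won't view any more.

Request:
{"api": "drive_tool", "payload": {"rows": [[[0, 0, 0, 0, 0, 0, 0], [0, 0, 0, 0, 0, 0, 0], [0, 0, 0, 0, 0, 0, 0], [0, 0, 0, 0, 0, 0, 0]]]}}

```text
t: 21.95
eef_pos: [591.7, -13.5, 100.6]
tcp_rot: [3.142, -0.0, -0.108]
ft_force: [-0.4, 0.2, 0.2]
opening: 0.122
grip_force: 30.0
```

Request:
{"api": "drive_tool", "payload": {"rows": [[[0, 0, -0.008, 0, 0, 0, 0], [0, 0, -0.008, 0, 0, 0, 0], [0, 0, 0, 0, 0, 0, 0]]]}}

```text
t: 22.32
eef_pos: [591.7, -13.5, 104.7]
tcp_rot: [3.141, -0.0, -0.108]
ft_force: [-0.1, -0.4, -2.7]
opening: 0.125
grip_force: 30.0
```

Request:
{"api": "drive_tool", "payload": {"rows": [[[0, 0, -0.016, 0, 0, 0, 0], [0, 0, -0.016, 0, 0, 0, 0], [0, 0, -0.016, 0, 0, 0, 0]]]}}

```text
t: 22.7
eef_pos: [591.7, -13.4, 117.0]
tcp_rot: [3.142, -0.0, -0.108]
ft_force: [-0.3, 0.4, -3.6]
opening: 0.123
grip_force: 30.0
```

```bash
python3 - <<'E'
from h import *
delta([591.5,-13.5,260],-0.108)
for c in('scene','side','wrist'): look(c,['lock','dial_grip'])
E
```

```text
pos [591.7 -13.4 117. ] rot [ 3.142 -0.    -0.108] F [-0.3  0.4 -3.6] M [ 0.   -0.02 -0.  ] j [-0.13  0.55  1.74 -0.    0.85  1.54] open 0.123 grip 30.0 t 22.7
az total [ 0.     -0.0001  0.0001]
shift total [-8.00e-04  4.00e-04 -5.72e-01] rows>= 3.0
scene lock 0.69 [809.9  17.    2.5]
scene lock 0.57 [594.6 -13.2  70.5]
scene lock 0.56 [ 6.253e+02 -2.517e+02  1.000e-01]
scene dial_grip 0.71 [812.7  18.8  60.3]
scene dial_grip 0.66 [593.4 -17.4 129.5]
scene dial_grip 0.66 [ 628.1 -248.9   57.5]
side lock 0.88 [590.6 -14.4  68.8]
side lock 0.82 [814.5  18.   -2.3]
side lock 0.67 [ 627.9 -251.1   -2. ]
side dial_grip 0.64 [497.   91.7 161. ]
side dial_grip 0.62 [ 627.6 -246.    56. ]
side dial_grip 0.62 [811.1  23.1  62.1]
side dial_grip 0.5 [593.4 -17.6 126.2]
wrist lock 0.95 [593.7 -14.2  71.6]
wrist lock 0.87 [ 6.306e+02 -2.510e+02 -1.000e-01]
wrist dial_grip 0.84 [591.9 -13.8 133.6]
```

The lock rises with the gripper. I lift well clear.

Request:
{"api": "drive_tool", "payload": {"rows": [[[0, 0, -0.04, 0, 0, 0, 0], [0, 0, -0.06, 0, 0, 0, 0], [0, 0, -0.1, 0, 0, 0, 0], [0, 0, -0.12, 0, 0, 0, 0], [0, 0, -0.12, 0, 0, 0, 0]]]}}

```text
t: 23.78
eef_pos: [591.6, -13.4, 228.8]
tcp_rot: [3.141, -0.001, -0.108]
ft_force: [0.7, -0.5, -4.0]
opening: 0.121
grip_force: 30.0
```

Request:
{"api": "drive_tool", "payload": {"rows": [[[0, 0, -0.1, 0, 0, 0, 0], [0, 0, -0.05, 0, 0, 0, 0], [0, 0, 0, 0, 0, 0, 0], [0, 0, 0, 0, 0, 0, 0], [0, 0, 0, 0, 0, 0, 0]]]}}

```text
t: 24.4
eef_pos: [591.4, -13.4, 263.2]
tcp_rot: [3.142, 0.002, -0.108]
ft_force: [0.7, 0.3, -3.8]
opening: 0.124
grip_force: 30.0
```

```bash
python3 - <<'E'
from h import *
delta([591.5,-13.5,260],-0.108)
for c in('scene','side','wrist'): look(c,['lock','dial_grip','lever_grip','lever_pivot'])
E
```

```text
pos [591.4 -13.4 263.2] rot [ 3.142e+00  2.000e-03 -1.080e-01] F [ 0.7  0.3 -3.8] M [0.03 0.02 0.02] j [-0.13  0.4   1.57 -0.    1.18  1.54] open 0.124 grip 30.0 t 24.4
az total [0.     0.0005 0.0001]
shift total [0.0004 0.0004 0.0127] rows>= 1.0
scene lock 0.98 [592.8 -13.2 214.8]
scene lock 0.88 [ 626.4 -253.6    2.1]
scene lock 0.57 [8.134e+02 1.730e+01 3.000e-01]
scene dial_grip 0.71 [591.4 -12.6 274.6]
scene dial_grip 0.69 [809.9  14.5  63.3]
scene dial_grip 0.68 [495.2  97.1 156.7]
scene dial_grip 0.45 [ 626.8 -249.6   57.3]
scene lever_grip 0.58 [496.6  93.4 160.5]
scene lever_pivot 0.76 [602.9  78.8 160.3]
side lock 0.95 [589.7 -15.4 210.9]
side lock 0.78 [810.7  18.4  -3. ]
side dial_grip 0.83 [ 623.8 -249.8   56.4]
side dial_grip 0.7 [813.3  20.7  58.8]
side dial_grip 0.58 [593.5 -16.1 273.4]
side lever_grip 0.74 [500.5  92.4 156.5]
side lever_pivot 0.42 [590.  -15.2 213.5]
wrist lock 0.76 [ 627.6 -248.8   -1.1]
wrist lock 0.73 [594.8 -12.1 219.3]
wrist lock 0.7 [8.134e+02 1.550e+01 3.000e-01]
wrist dial_grip 0.91 [ 623.9 -249.3   61.6]
wrist dial_grip 0.69 [594.3 -13.9 280.3]
wrist lever_pivot 0.88 [596.1  82.3 157.5]
```

The lock's underside is at about 214 mm, roughly 160 mm above the hasp plate. It is level and still, and the lever is at its shut stop. Handing in.

```bash
python3 -c "
from cell import env
print(env.job_done())"
```

```text
the job is handed in; nothing more can be done
None
```

I shut the valve to its stop, turned the dial three clicks clockwise to open, and handed the job in with the lock held level and still about 160 mm above the hatch (handed in at about 24 s; no verdict was returned). My first lever sweep passed above the lever because the fingertips were higher than the reported pose implied, so I redid it lower, and I viewed 11 pictures against the limit of 10.

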